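# Put away the clean tableware

## Task

Put the tableware from the disinfecting cabinet away where each kind belongs: one teacup in each of the two bays of the wooden tray, both spice jars side by side on the round steel tray, and the spoon lengthwise in the long undivided grey tray. The cups and jars must stand upright on the floor of their trays and the spoon must lie flat and right way up on the floor of its tray. Leave the little blue dish and the sauce bottle where they are.

Things in the scene. Friction and masses are not known exactly. Their poses are not given: they have to be found in the camera images.
- cup1_mid (a point): Handleless white porcelain teacup, open at the top, standing upright: 52 mm tall, round, outside diameter 48 mm at the foot, 52 mm half-way up, 56 mm at the rim; about 0.12 kg. The point is on its axis, half-way up (26 mm above its foot). The other teacup is just like it. z is the cup's axis, up.
- cup2_mid (a point): Handleless white porcelain teacup, open at the top, standing upright: 52 mm tall, round, outside diameter 48 mm at the foot, 52 mm half-way up, 56 mm at the rim; about 0.12 kg. The point is on its axis, half-way up (26 mm above its foot). The other teacup is just like it. z is the cup's axis, up.
- jar1_mid (a point): Lidded spice jar of amber glass with a flat steel lid, standing upright: plain cylinder 44 mm in diameter, 64 mm tall (lid included); about 0.15 kg. The point is on its axis, half-way up (32 mm above its base). The other jar is just like it. z is the jar's axis, up.
- jar2_mid (a point): Lidded spice jar of amber glass with a flat steel lid, standing upright: plain cylinder 44 mm in diameter, 64 mm tall (lid included); about 0.15 kg. The point is on its axis, half-way up (32 mm above its base). The other jar is just like it. z is the jar's axis, up.
- spoon_mid (a point): Steel serving spoon lying flat, bowl open upwards, 150 mm long, 0.07 kg. x: from handle end (-75 mm) to bowl tip (+75 mm). Handle 14 mm wide, level, underside 6 mm and top 15 mm above the surface it lies on, with an 18 mm wide foot at its end. Bowl 40 mm across, 12 mm tall, centre at x = +55 mm. The point is mid-section of the handle, 10.5 mm up, near the balance point: grip here across the handle.
- cup_tray: Fixed wooden tray with two bays: 172 x 100 mm outside (x long, y wide), 15 mm tall, walls and floor 4 mm thick. A cross wall, 4 mm thick and as tall as the rim, at x = 0 parts it into two bays, each 80 mm (x) by 92 mm (y) inside, with centres at x = +42 and -42 mm, y = 0. Origin: centre of its underside; z up; the inner floor is at z = 4 mm.
- spoon_tray: Fixed long grey plastic tray without divisions: 188 x 88 mm outside (x long, y wide), 18 mm tall, walls and floor 4 mm thick, so 180 x 80 mm inside. Origin: centre of its underside; z up; the inner floor is at z = 4 mm.
- jar_tray: Fixed round steel tray, 140 mm outside diameter, 15 mm tall, with a 4 mm rim and a 4 mm floor, so about 130 mm across inside: room for two jars side by side. Origin: centre of its underside; z up; the inner floor is at z = 4 mm.
- dish_mid (a point): Bystander, to be left alone: small blue ceramic dish, 72 mm in diameter, 24 mm tall. The point is on its axis, half-way up.
- bottle_mid (a point): Bystander, to be left alone: round amber sauce bottle with a red cap, 56 mm in diameter, 150 mm tall, standing. The point is on its axis, half-way up.
Things that resemble listed ones, but are neither listed nor needed, are in the scene too. What is shaped like the part that bears jar1_mid but pink, turquoise or yellow is not meant.

How it is judged:
By the outcome, as a careful person would: the job done as asked, in the order asked, and still so for the second after the job is handed in, with the robot touching nothing.
It also fails if it takes over 128 s, if anything falls off the work surface, if the arm or the gripper's body presses on something with over 40 N, if the wrist force passes 120 N, or if a joint passes its speed limit or range.

## Robot

A 6-joint arm with a two-finger parallel gripper is mounted at the origin on the work surface. World frame = base frame: x ahead of the robot, y to its left, z up, the work surface at z = 0. Lengths are in m, angles in rad, forces in N, time in s.
With the tool pointing down it reaches from about 0.35 to 0.975 m from the base axis. Payload 17.4 kg.
Tool frame: the origin (TCP) lies midway between the tips of the shut fingers; the grasp point (between the pads) lies 19 mm behind it (grasp_offset is the distance from the TCP to the grasp point, in m); z points along the fingers, y is the line along which they close (so a half turn about z gives the same grasp; the last joint's range is limited). The gripper opens to 85 mm and grips with 20 to 120 N. Pads are 22 mm wide; open, the fingers measure 114 mm over their backs; the gripper's body (76 mm by 85 mm) begins 54 mm behind the grasp point. The pads swing forward as they close: fully open they stand 13 mm farther back than shut.
Start: joints at [1.121, 0.116, 1.442, -0, 1.584, -0.038], TCP at [0.27, 0.619, 0.231] pointing down, gripper open.
Joint ranges: [-2.83, 2.83], [-0.83, 2.19], [0.07, 2.5], [-1.14, 4.28], [0.01, 3], [-2.97, 2.97]. Speed limits (rad/s): [1.89, 1.89, 2.22, 3.14, 3.14, 3.14].

## Interface

Orientations are given as a 3x3 rotation matrix whose columns are the frame's x, y, z axes.
In Python, from workcell import * gives the robot as it stands. The module is installed in compiled form; this text tells all that it offers.
- The arm moves only by the shell command python3 -m jog 'ROWS' [FORCE]. ROWS is JSON, a list of rows, each a list of 3 entries, a list of its own where there are three numbers: the turn, a rotation vector about the tool's x, y, z in degrees, then the shift along the tool's x, y, z in cm, then the gripper command: -1 is fully open, 1 is shut, values between are in proportion. In form: [[[ax, ay, az], [dx, dy, dz], claw], ...]. A call has 1 to 20 rows; each row is the pose to reach, as a shift and turn from the pose commanded when the call began, along the tool's axes at that moment; what a row does not reach only later rows make up. A row lasts 1/12 s, in which the tool goes at most 41.7 mm and 7.16 degrees, less where a joint would pass 70% of its speed; a pose out of reach is approached as far as the arm can. A call with a gripper value outside its range is refused whole. The fingers move at their own pace and stop on an object; FORCE is the grip in N (left out, the last holds). Time passes only in rows, so rows that repeat a pose let the fingers close. It gives the time, the measured TCP pose, the force, the opening and the grip force at its end, in the units of the state.
- get_state(): the state, without advancing time (a new reading comes with each control period).
- snapshot(name): name is "scene" or "top" or "wrist"; returns the picture (420x560x3 uint8, red, green, blue); there is no depth.
- camera_params(name): a dict with "camera_matrix" (3x3 intrinsics, pixels), "eye" and "rotation" of the camera in the world; the wrist camera has in their place "tool_from_camera" (4x4, takes a point from camera to tool coordinates, whose origin is the TCP and whose axes are the flange's). Camera axes: x right, y down, z forward; pixel columns grow to the right and rows downward; lengths in m; the calibration is good to about 2 mm. A picture is of the moment at which its call begins: read the wrist's pose just before it. camera_params takes no time and is no camera call.
- job_done(): hands the job in; it is judged then, once.
Trained networks look in the newest picture that a camera, given by its name, has taken for a name from the list of things; names that differ only in an ending like _2 or _b are one class to them, and where a whole thing is asked for, a point or a joint stands for the part that bears it (a point fixed in the world has none). Each returns a list of dicts, best first, with "score" (0 to 1); they miss things now and then, are a little off and sometimes report something else, mostly with a low value. They report only what shows in the picture. A call takes as long as a camera call. They do not tell look-alikes from the thing itself.
- boxes_of(camera, query): "centre" ([x, y, z] in m, in world coordinates, good to about 4 mm: the middle of the surface that is visible of it).
The state is a dict: "t": time; "joint_pos": joint angles; "dq": joint speeds; "joint_torque": joint torques, N m; "ee_pos": TCP position; "tool_rot": TCP orientation; "force": force on the tool from outside, world axes, zero at the start; "ft_torque": the same for the moment, N m; "width": opening from 0.0 (shut) to 1.0 (fully open); "finger_force": force on a finger pad.
Only numpy, scipy, OpenCV 4.12 (cv2) and the standard library are available. Lean on these libraries where they do the work, as an engineer would, in place of code of your own. Each camera call takes 0.05 s, during which the arm holds its last target. There are 200 camera calls.

## Working session

There is one attempt and no reset: what is moved stays moved. The work goes in short steps, Python scripts to look and compute and a shell command to move; the robot and the scene stay as the last step left them, time stands still between calls to the robot, and variables do not carry over. Pictures are saved under pics/ and viewed, at most 14 in all, crops included, and the job is handed in when it is done.

```bash
mkdir -p pics; python3 - <<'E'
from workcell import *
import cv2
s=get_state(); print(s['t'],s['ee_pos'],s['tool_rot'],s['width'])
for c in ("scene","top"):
    cv2.imwrite(f"pics/{c}0.png",snapshot(c)[:,:,::-1])
    for q in ("cup1_mid","jar1_mid","spoon_mid","cup_tray","spoon_tray","jar_tray","dish_mid","bottle_mid"):
        P=camera_params(c)
        for d in boxes_of(c,q):
            import numpy as np
            p=np.array(d['centre']); v=P['camera_matrix']@(np.array(P['rotation']).T@(p-P['eye']))
            print(c,q,np.round(p,3),round(d['score'],2),(v[:2]/v[2]).astype(int))
    print(P)
E
```

```text
0.0 [0.2701114  0.61838246 0.23054416] [[-9.16383387e-01  4.00301402e-01 -5.25050374e-04]
 [ 4.00301742e-01  9.16382792e-01 -1.04582896e-03]
 [ 6.25003278e-05 -1.16855887e-03 -9.99999315e-01]] 0.9993673878201585
scene cup1_mid [0.458 0.17  0.037] 0.93 [355 208]
scene jar1_mid [ 0.305 -0.225  0.044] 0.94 [187 162]
scene jar1_mid [ 0.491 -0.152  0.048] 0.89 [206 214]
scene jar1_mid [ 0.48  -0.33   0.003] 0.74 [130 224]
scene jar1_mid [ 0.372 -0.282  0.049] 0.72 [158 177]
scene jar1_mid [ 0.397 -0.159  0.051] 0.67 [209 184]
scene jar1_mid [ 0.357 -0.011  0.048] 0.64 [273 174]
scene spoon_mid [0.659 0.197 0.011] 0.85 [381 292]
scene cup_tray [0.614 0.011 0.006] 0.89 [282 273]
scene spoon_tray [0.506 0.353 0.004] 0.62 [440 235]
scene jar_tray [ 0.48  -0.33   0.006] 0.73 [130 223]
scene jar_tray [0.659 0.195 0.01 ] 0.51 [380 292]
scene dish_mid [ 0.624 -0.19   0.014] 0.74 [180 274]
scene dish_mid [0.506 0.351 0.005] 0.25 [440 234]
scene bottle_mid [0.68  0.312 0.088] 0.79 [458 277]
{'camera_matrix': array([[406.79991379,   0.        , 275.56178452],
       [  0.        , 406.79991379, 208.
[... 609 characters left out ...]
19] 0.48 [354 149]
top spoon_mid [0.651 0.19  0.013] 0.73 [216 143]
top cup_tray [0.615 0.009 0.003] 0.73 [282 156]
top spoon_tray [0.509 0.352 0.006] 0.59 [157 195]
top jar_tray [ 0.488 -0.33   0.008] 0.67 [406 201]
top dish_mid [ 0.634 -0.191  0.02 ] 0.78 [355 148]
top bottle_mid [0.658 0.306 0.095] 0.58 [167 134]
{'camera_matrix': array([[500.49323543,   0.        , 282.09950105],
       [  0.        , 500.49323543, 204.97307417],
       [  0.        ,   0.        ,   1.        ]]), 'eye': array([0.38510618, 0.02151798, 1.37297945]), 'rotation': array([[-0.00503382, -0.99754783,  0.06980679],
       [-0.99995641,  0.00447243, -0.00819595],
       [ 0.00786364, -0.069845  , -0.99752686]])}
```

View pics/scene0.png

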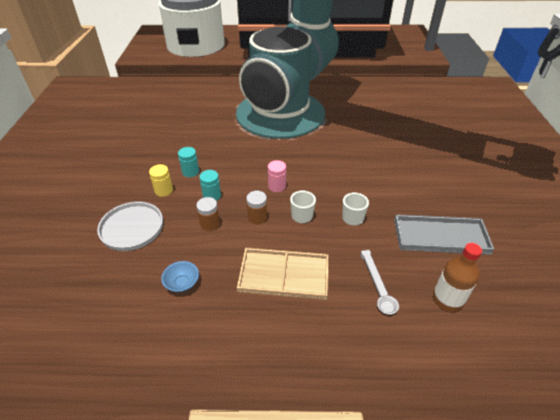

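View pics/top0.png

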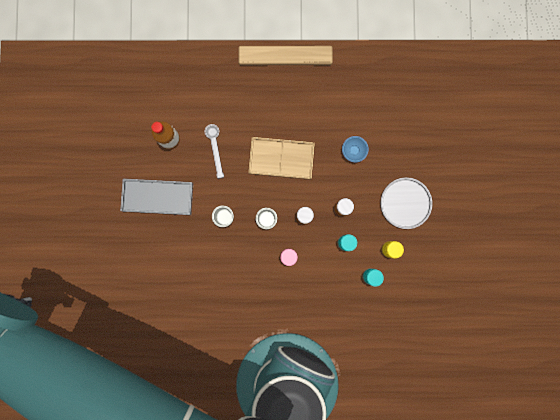

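The scene picture shows cups at (303,207) and (355,208), and jar candidates at (188,161) and (210,185) turquoise, (161,180) yellow, (277,176) pink, (208,214) and (257,207) amber. The two amber ones with steel lids fit; in the top view they are at (345,207) and (305,215). I'll confirm with a crop and refine the positions there.

```bash
cat >u.py <<'E'
from workcell import *
import cv2, numpy as np
def ray(c,uv,z):
    P=camera_params(c); R=np.array(P['rotation']); d=R@np.linalg.solve(P['camera_matrix'],[uv[0],uv[1],1.]); e=np.array(P['eye'])
    return e+d*(z-e[2])/d[2]
E
python3 - <<'E'
from u import *
s=cv2.imread("pics/scene0.png"); t=cv2.imread("pics/top0.png")
a=cv2.resize(s[145:240,140:380],None,fx=3.3,fy=3.3,interpolation=cv2.INTER_CUBIC)[:,:792]
b=cv2.resize(t[118:236,115:437],None,fx=2.45,fy=2.45,interpolation=cv2.INTER_CUBIC)
b=cv2.copyMakeBorder(b[:,:792],0,0,0,max(0,792-b.shape[1]),0)
cv2.imwrite("pics/crop.png",np.vstack([a[:310],b[:289]]))
hsv=cv2.cvtColor(t,cv2.COLOR_BGR2HSV)
def comp(name,box,lo,hi,z):
    x0,y0,x1,y1=box; m=cv2.inRange(hsv[y0:y1,x0:x1],np.array(lo),np.array(hi))
    n,l,st,ce=cv2.connectedComponentsWithStats(m); i=1+np.argmax(st[1:,4])
    c=cv2.findContours((l==i).astype(np.uint8),0,2)[0][0]
    c=cv2.convexHull(c); 
    W=np.array([ray("top",q[0]+[x0,y0],z)[:2] for q in c.astype(float)],np.float32)
    r=cv2.minAreaRect(W); (cc,rad)=cv2.minEnclosingCircle(W)
    box_=cv2.boxPoints(r); e=max([box_[1]-box_[0],box_[2]-box_[1]],key=np.linalg.norm)
    print(name,'px',st[i],'rect',np.round(r[0],4),np.round(r[1],4),'long dir deg',round(float(np.degrees(np.arctan2(e[1],e[0]))),1),'circ',np.round(cc,4),round(rad,4))
W=([0,0,140],[179,70,255])
comp('cupA',(205,200,240,232),*W,.052)
comp('cupB',(250,203,283,234),*W,.052)
comp('jarA',(290,203,320,228),*W,.064)
comp('jarB',(332,195,360,220),*W,.064)
comp('spoon',(200,118,235,185),*W,.012)
comp('sptray',(110,170,200,225),[0,0,70],[179,80,255],.018)
comp('rtray',(375,172,440,235),[0,0,90],[179,80,255],.015)
comp('ctray',(240,128,325,188),[8,30,130],[35,200,255],.015)
comp('dish',(335,130,375,168),[95,60,40],[125,255,255],.024)
E
```

```text
cupA px [  7   5  22  22 347] rect [0.4504 0.1681] [0.0555 0.0555] long dir deg 89.7 circ [0.4494 0.1687] 0.0292
cupB px [  6   4  22  22 339] rect [0.4446 0.052 ] [0.0555 0.0555] long dir deg -0.3 circ [0.4437 0.0531] 0.0289
jarA px [  7   4  17  17 226] rect [ 0.4501 -0.0491] [0.042 0.042] long dir deg 89.7 circ [ 0.451 -0.049] 0.0221
jarB px [  5   3  17  17 228] rect [ 0.4733 -0.1543] [0.0421 0.0421] long dir deg 89.7 circ [ 0.4728 -0.1544] 0.0222
spoon px [  4   6  20  54 408] rect [0.6327 0.1887] [0.1507 0.0404] long dir deg 15.4 circ [0.6313 0.1938] 0.0755
sptray px [  10    8   73   37 2347] rect [0.5051 0.3511] [0.1931 0.0903] long dir deg 86.6 circ [0.5059 0.3511] 0.105
rtray px [   6    5   52   52 2100] rect [ 0.4855 -0.3289] [0.1393 0.1397] long dir deg -1.1 circ [ 0.4848 -0.3278] 0.071
ctray px [   8    9   67   42 2349] rect [0.6111 0.0125] [0.1745 0.1023] long dir deg 84.5 circ [0.6113 0.0124] 0.0998
dish px [  7   6  26  26 539] rect [ 0.633  -0.1878] [0.0683 0.069 ] long dir deg -0.8 circ [ 0.6326 -0.1884] 0.0361
```

View pics/crop.png

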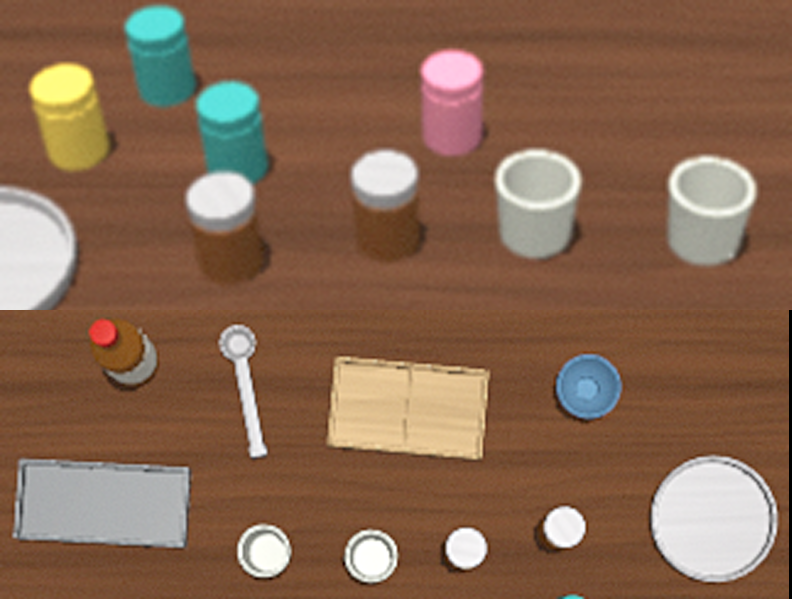

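The crop confirms it: the two amber jars have steel lids, with lids in the top view at (305,215) and (345,207), and the others are solid turquoise, yellow or pink. The spoon's bowl points to +x. The sizes fit (cup 56 mm, jar 44 mm, trays right). I'll go above cup A with tool y along world x.

```bash
python3 -m jog '[[[0,0,66.4],[-34.5,-34,8],-1],[[0,0,66.4],[-34.5,-34,8],-1],[[0,0,66.4],[-34.5,-34,8],-1],[[0,0,66.4],[-34.5,-34,8],-1],[[0,0,66.4],[-34.5,-34,8],-1],[[0,0,66.4],[-34.5,-34,8],-1],[[0,0,66.4],[-34.5,-34,8],-1],[[0,0,66.4],[-34.5,-34,8],-1],[[0,0,66.4],[-34.5,-34,8],-1],[[0,0,66.4],[-34.5,-34,8],-1],[[0,0,66.4],[-34.5,-34,8],-1],[[0,0,66.4],[-34.5,-34,8],-1],[[0,0,66.4],[-34.5,-34,8],-1],[[0,0,66.4],[-34.5,-34,8],-1],[[0,0,66.4],[-34.5,-34,8],-1],[[0,0,66.4],[-34.5,-34,8],-1],[[0,0,66.4],[-34.5,-34,8],-1]]' 40
python3 - <<'E'
from u import *
b=ray("top",(211.7,131.5),.012);h=ray("top",(220.3,177),.012);print(b,h,np.degrees(np.arctan2(*(b-h)[1::-1])),h+(b-h)*75/130)
s=get_state();T=np.array(s['tool_rot']);p=np.array(s['ee_pos']);print(s['t'],p,T.round(3))
im=snapshot("wrist");cv2.imwrite("pics/w1.png",im[:,:,::-1])
for d in boxes_of("wrist","cup1_mid"): print(d)
P=camera_params("wrist");M=P["tool_from_camera"]
E=np.eye(4);E[:3,:3]=T;E[:3,3]=p;C=np.linalg.inv(E@M)
for q in ([.450,.169,.052],[.450,.169,0]):
    v=P['camera_matrix']@(C@np.append(q,1))[:3];print(v[:2]/v[2])
E
```

```text
t: 2.32
ee_pos: [0.45, 0.1699, 0.1515]
tool_rot: [[-0.002, 1.0, 0.0], [1.0, 0.002, 0.0], [0.0, 0.0, -1.0]]
force: [-0.1, 0.9, 0.0]
width: 0.998
finger_force: 0.0
[0.68385063 0.20300623 0.012     ] [0.55777112 0.17891674 0.012     ] 10.816892857634311 [0.6305093  0.19281452 0.012     ]
2.3167 [0.45001131 0.16988959 0.1515221 ] [[-0.002  1.     0.   ]
 [ 1.     0.002  0.   ]
 [ 0.     0.    -1.   ]]
{'centre': [0.4516, 0.1589, 0.029], 'score': 0.95}
{'centre': [0.6106, 0.1914, 0.0119], 'score': 0.68}
{'centre': [0.4412, 0.0452, 0.0374], 'score': 0.25}
[277.16810163 210.63880311]
[277.18739158 190.96045787]
```

View pics/w1.png

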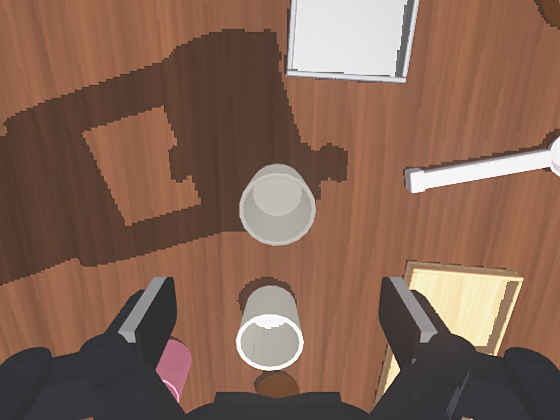

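The wrist view shows cup A's rim centre at about (278,208), against (277,211) predicted, so the position agrees. The second cup is at (270,340). I'll descend, grip and lift.

```bash
python3 -m jog '[[[0,0,0],[-0.1,0,10],-1],[[0,0,0],[-0.1,0,10],-1],[[0,0,0],[-0.1,0,10],-1],[[0,0,0],[-0.1,0,12],-1],[[0,0,0],[-0.1,0,13.9],-1],[[0,0,0],[-0.1,0,13.9],-1],[[0,0,0],[-0.1,0,13.9],0.5],[[0,0,0],[-0.1,0,13.9],0.5],[[0,0,0],[-0.1,0,13.9],0.5],[[0,0,0],[-0.1,0,13.9],0.5],[[0,0,0],[-0.1,0,13.9],0.5],[[0,0,0],[-0.1,0,13.9],0.5],[[0,0,0],[-0.1,0,13.9],0.5],[[0,0,0],[-0.1,0,13.9],0.5],[[0,0,0],[-0.1,0,13.9],0.5],[[0,0,0],[-0.1,0,13.9],0.5]]' 40
```

```text
t: 3.75
ee_pos: [0.451, 0.1683, 0.0142]
tool_rot: [[-0.0, 1.0, 0.002], [1.0, 0.0, 0.001], [0.001, 0.002, -1.0]]
force: [-3.7, 0.4, 6.8]
width: 0.639
finger_force: 40.9
```

```bash
python3 -m jog '[[[0,0,0],[0,0,-3],0.5],[[0,0,0],[0,0,-6],0.5],[[0,0,0],[0,0,-9],0.5],[[0,0,0],[-2,3,-9],0.5],[[0,0,0],[-4,6,-9],0.5],[[0,0,0],[-6,9,-9],0.5],[[0,0,0],[-8,12,-9],0.5],[[0,0,0],[-10,14.5,-9],0.5],[[0,0,0],[-11.5,16.5,-9],0.5],[[0,0,0],[-11.5,16.5,-8],0.5],[[0,0,0],[-11.5,16.5,-5],0.5],[[0,0,0],[-11.5,16.5,-5],0.5]]' 40
python3 - <<'E'
from u import *
s=get_state();print(s['ee_pos'],s['width'])
cv2.imwrite("pics/s1.png",cv2.resize(snapshot("scene")[150:310,180:420,::-1],None,fx=3.3,fy=3.3))
E
```

```text
t: 4.75
ee_pos: [0.6135, 0.0527, 0.0583]
tool_rot: [[0.0, 1.0, -0.005], [1.0, -0.0, -0.0], [-0.0, -0.005, -1.0]]
force: [-0.9, 0.7, -2.9]
width: 0.639
finger_force: 42.7
[0.6134944  0.05269565 0.058308  ] 0.6393378363316747
```

View pics/s1.png

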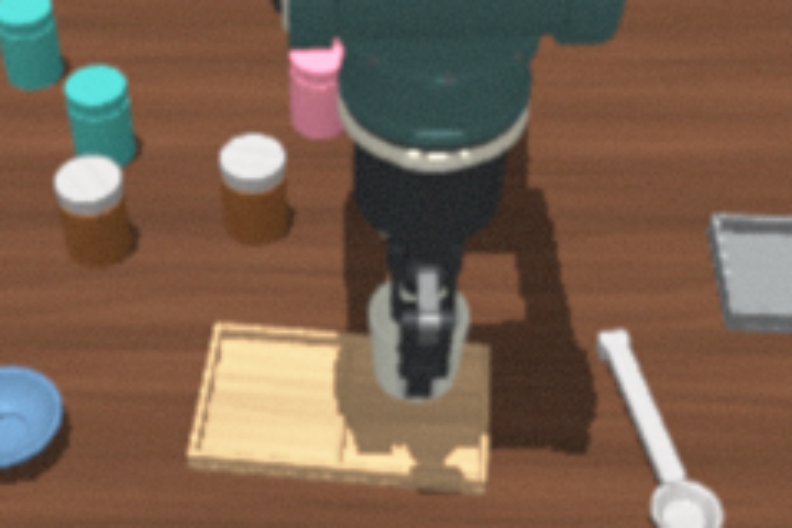

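The cup hangs upright over the +y bay (about (420,340) in the crop). I'll lower it, release and retreat.

```bash
python3 -m jog '[[[0,0,0],[0,0,2],0.5],[[0,0,0],[0,0,3.5],0.5],[[0,0,0],[0,0,4.2],0.5],[[0,0,0],[0,0,4.4],0.5],[[0,0,0],[0,0,4.5],0.5],[[0,0,0],[0,0,4.5],0.5],[[0,0,0],[0,0,4.5],0.5]]'; python3 -m jog '[[[0,0,0],[0,0,0],0],[[0,0,0],[0,0,0],-0.4],[[0,0,0],[0,0,0],-0.8],[[0,0,0],[0,0,0],-0.8],[[0,0,0],[0,0,0],-0.8],[[0,0,0],[0,0,-3],-0.8],[[0,0,0],[0,0,-6],-0.8],[[0,0,0],[0,0,-9],-0.8],[[0,0,0],[0,0,-9],-0.8],[[0,0,0],[0,0,-9],-0.8]]'
```

```text
t: 5.38
ee_pos: [0.6158, 0.0531, 0.0186]
tool_rot: [[-0.0, 1.0, 0.001], [1.0, 0.0, 0.0], [0.0, 0.001, -1.0]]
force: [-0.2, 0.6, -0.2]
width: 0.636
finger_force: 42.8
t: 6.22
ee_pos: [0.6161, 0.053, 0.1093]
tool_rot: [[-0.0, 1.0, 0.003], [1.0, 0.0, 0.0], [0.0, 0.003, -1.0]]
force: [1.1, 0.0, -1.4]
width: 0.903
finger_force: 0.0
```

```bash
python3 -m jog '[[[0,0,0],[-0.1,-17.1,0],-0.9],[[0,0,0],[-0.1,-17.1,0],-0.9],[[0,0,0],[-0.1,-17.1,0],-0.9],[[0,0,0],[-0.1,-17.1,0],-0.9],[[0,0,0],[-0.1,-17.1,0],-0.9],[[0,0,0],[-0.1,-17.1,0],-0.9],[[0,0,0],[-0.1,-17.1,3.5],-0.9],[[0,0,0],[-0.1,-17.1,7],-0.9],[[0,0,0],[-0.1,-17.1,9.4],-0.9],[[0,0,0],[-0.1,-17.1,9.4],-0.9],[[0,0,0],[-0.1,-17.1,9.4],-0.9],[[0,0,0],[-0.1,-17.1,9.4],0.5],[[0,0,0],[-0.1,-17.1,9.4],0.5],[[0,0,0],[-0.1,-17.1,9.4],0.5],[[0,0,0],[-0.1,-17.1,9.4],0.5],[[0,0,0],[-0.1,-17.1,9.4],0.5],[[0,0,0],[-0.1,-17.1,9.4],0.5],[[0,0,0],[-0.1,-17.1,9.4],0.5],[[0,0,0],[-0.1,-17.1,9.4],0.5]]' 40
```

```text
t: 7.8
ee_pos: [0.4455, 0.052, 0.0154]
tool_rot: [[-0.0, 1.0, 0.003], [1.0, 0.0, 0.0], [0.0, 0.003, -1.0]]
force: [-0.9, -0.4, 7.2]
width: 0.628
finger_force: 40.8
```

```bash
python3 -m jog '[[[0,0,0],[0,0,-3],0.5],[[0,0,0],[0,0,-6],0.5],[[0,0,0],[0,0,-9],0.5],[[0,0,0],[-2,3,-9],0.5],[[0,0,0],[-4,6,-9],0.5],[[0,0,0],[-6,9,-9],0.5],[[0,0,0],[-7,12,-9],0.5],[[0,0,0],[-8.1,14.5,-9],0.5],[[0,0,0],[-8.1,16.2,-9],0.5],[[0,0,0],[-8.1,16.2,-9],0.5],[[0,0,0],[-8.1,16.2,-9],0.5],[[0,0,0],[-8.1,16.2,-6],0.5],[[0,0,0],[-8.1,16.2,-3],0.5],[[0,0,0],[-8.1,16.2,-1],0.5],[[0,0,0],[-8.1,16.2,-0.5],0.5],[[0,0,0],[-8.1,16.2,-0.4],0.5],[[0,0,0],[-8.1,16.2,-0.4],0.5],[[0,0,0],[-8.1,16.2,-0.4],0.5]]'; python3 -m jog '[[[0,0,0],[0,0,0],0],[[0,0,0],[0,0,0],-0.4],[[0,0,0],[0,0,0],-0.8],[[0,0,0],[0,0,0],-0.8],[[0,0,0],[0,0,0],-0.8],[[0,0,0],[0,0,-3],-0.8],[[0,0,0],[0,0,-6],-0.8],[[0,0,0],[0,0,-9],-0.8],[[0,0,0],[0,0,-11],-0.5],[[0,0,0],[0,0,-11],-0.5],[[0,0,0],[0,0,-11],-0.5]]'
```

```text
t: 9.3
ee_pos: [0.6061, -0.0289, 0.0182]
tool_rot: [[-0.0, 1.0, 0.001], [1.0, 0.0, -0.0], [-0.0, 0.001, -1.0]]
force: [0.1, 0.5, -1.0]
width: 0.63
finger_force: 42.4
t: 10.22
ee_pos: [0.6068, -0.0291, 0.1284]
tool_rot: [[-0.0, 1.0, 0.002], [1.0, 0.0, -0.0], [-0.0, 0.002, -1.0]]
force: [-0.5, 0.8, -0.5]
width: 0.749
finger_force: 0.0
```

```bash
python3 -m jog '[[[0,0,0],[-2,-15.6,0],-0.6],[[0,0,0],[-2,-15.6,0],-0.6],[[0,0,0],[-2,-15.6,0],-0.6],[[0,0,0],[-2,-15.6,0],-0.6],[[0,0,0],[-2,-15.6,0],-0.6],[[0,0,0],[-2,-15.6,0],-0.6],[[0,0,0],[-2,-15.6,0],-0.6],[[0,0,0],[-2,-15.6,3.5],-0.6],[[0,0,0],[-2,-15.6,7],-0.6],[[0,0,0],[-2,-15.6,10],-0.6],[[0,0,0],[-2,-15.6,10.8],-0.6],[[0,0,0],[-2,-15.6,10.8],-0.6],[[0,0,0],[-2,-15.6,10.8],0.8],[[0,0,0],[-2,-15.6,10.8],0.8],[[0,0,0],[-2,-15.6,10.8],0.8],[[0,0,0],[-2,-15.6,10.8],0.8],[[0,0,0],[-2,-15.6,10.8],0.8],[[0,0,0],[-2,-15.6,10.8],0.8],[[0,0,0],[-2,-15.6,10.8],0.8],[[0,0,0],[-2,-15.6,10.8],0.8]]' 40
```

```text
t: 11.88
ee_pos: [0.4515, -0.0492, 0.0213]
tool_rot: [[-0.0, 1.0, 0.003], [1.0, 0.0, -0.0], [-0.0, 0.003, -1.0]]
force: [1.1, 0.2, 7.0]
width: 0.491
finger_force: 41.2
```

```bash
python3 -m jog '[[[0,0,0],[0,0,-3],0.8],[[0,0,0],[0,0,-6],0.8],[[0,0,0],[0,0,-9],0.8],[[0,0,0],[0,0,-12],0.8],[[0,0,0],[-3,0.4,-12],0.8],[[0,0,0],[-6,0.8,-12],0.8],[[0,0,0],[-9,1.2,-12],0.8],[[0,0,0],[-12,1.6,-12],0.8],[[0,0,0],[-15,2,-12],0.8],[[0,0,0],[-18,2.4,-12],0.8],[[0,0,0],[-21,2.6,-12],0.8],[[0,0,0],[-24,3,-12],0.8],[[0,0,0],[-27,3.2,-12],0.8],[[0,0,0],[-29,3.4,-12],0.8],[[0,0,0],[-30.9,3.4,-12],0.8],[[0,0,0],[-30.9,3.4,-12],0.8],[[0,0,0],[-30.9,3.4,-9],0.8],[[0,0,0],[-30.9,3.4,-6],0.8],[[0,0,0],[-30.9,3.4,-4],0.8],[[0,0,0],[-30.9,3.4,-4],0.8]]'; python3 -m jog '[[[0,0,0],[0,0,2],0.8],[[0,0,0],[0,0,3.2],0.8],[[0,0,0],[0,0,3.6],0.8],[[0,0,0],[0,0,3.6],0.8],[[0,0,0],[0,0,3.6],0.8],[[0,0,0],[0,0,3.6],0.8]]'
```

```text
t: 13.55
ee_pos: [0.4828, -0.3566, 0.0555]
tool_rot: [[-0.0, 1.0, -0.004], [1.0, 0.0, 0.003], [0.003, -0.004, -1.0]]
force: [-0.3, 0.2, -2.9]
width: 0.489
finger_force: 41.6
t: 14.05
ee_pos: [0.4848, -0.3583, 0.0249]
tool_rot: [[-0.0, 1.0, 0.001], [1.0, 0.0, -0.001], [-0.001, 0.001, -1.0]]
force: [-2.7, 2.2, 8.0]
width: 0.495
finger_force: 42.2
```

```bash
python3 -m jog '[[[0,0,0],[0,0,0],0.2],[[0,0,0],[0,0,0],-0.2],[[0,0,0],[0,0,0],-0.6],[[0,0,0],[0,0,0],-0.6],[[0,0,0],[0,0,0],-0.6],[[0,0,0],[0,0,-3],-0.6],[[0,0,0],[0,0,-6],-0.6],[[0,0,0],[0,0,-10],-0.6],[[0,0,0],[4,-0.2,-10],-0.6],[[0,0,0],[8,-0.5,-10],-0.6],[[0,0,0],[12,-0.8,-10],-0.6],[[0,0,0],[16,-1.2,-10],-0.6],[[0,0,0],[20.4,-1.2,-10],-0.6],[[0,0,0],[20.4,-1.2,-10],-0.6],[[0,0,0],[20.4,-1.2,-10],-0.6]]'; python3 -m jog '[[[0,0,0],[0,0,3],-0.6],[[0,0,0],[0,0,6],-0.6],[[0,0,0],[0,0,9],-0.6],[[0,0,0],[0,0,10.3],-0.6],[[0,0,0],[0,0,10.3],-0.6],[[0,0,0],[0,0,10.3],0.8],[[0,0,0],[0,0,10.3],0.8],[[0,0,0],[0,0,10.3],0.8],[[0,0,0],[0,0,10.3],0.8],[[0,0,0],[0,0,10.3],0.8],[[0,0,0],[0,0,10.3],0.8],[[0,0,0],[0,0,10.3],0.8],[[0,0,0],[0,0,10.3],0.8]]'
```

```text
t: 15.3
ee_pos: [0.4724, -0.1523, 0.1237]
tool_rot: [[-0.003, 1.0, 0.001], [1.0, 0.003, -0.0], [-0.0, 0.001, -1.0]]
force: [-0.0, -0.1, 0.8]
width: 0.805
finger_force: 0.0
t: 16.38
ee_pos: [0.4734, -0.1547, 0.0223]
tool_rot: [[-0.0, 1.0, 0.003], [1.0, 0.0, -0.002], [-0.002, 0.003, -1.0]]
force: [-0.2, -2.3, 6.7]
width: 0.496
finger_force: 41.3
```

```bash
python3 -m jog '[[[0,0,0],[0,0,-3],0.8],[[0,0,0],[0,0,-6],0.8],[[0,0,0],[0,0,-9],0.8],[[0,0,0],[-3,0.3,-9],0.8],[[0,0,0],[-6,0.6,-9],0.8],[[0,0,0],[-9,0.9,-9],0.8],[[0,0,0],[-12,1.2,-9],0.8],[[0,0,0],[-14.4,1.2,-9],0.8],[[0,0,0],[-14.4,1.2,-9],0.8],[[0,0,0],[-14.4,1.2,-9],0.8],[[0,0,0],[-14.4,1.2,-9],0.8],[[0,0,0],[-14.4,1.2,-6],0.8],[[0,0,0],[-14.4,1.2,-3],0.8],[[0,0,0],[-14.4,1.2,-1.2],0.8],[[0,0,0],[-14.4,1.2,-0.6],0.8],[[0,0,0],[-14.4,1.2,-0.4],0.8],[[0,0,0],[-14.4,1.2,-0.4],0.8],[[0,0,0],[-14.4,1.2,-0.4],0.8]]'; python3 -m jog '[[[0,0,0],[0,0,0],0.2],[[0,0,0],[0,0,0],-0.2],[[0,0,0],[0,0,0],-0.6],[[0,0,0],[0,0,0],-0.6],[[0,0,0],[0,0,0],-0.6],[[0,0,0],[0,0,-3],-0.6],[[0,0,0],[0,0,-6],-0.6],[[0,0,0],[0,0,-10],-0.4],[[0,0,0],[0,0,-13],-0.4],[[0,0,0],[0,0,-13],-0.4],[[0,0,0],[0,0,-13],-0.4]]'
```

```text
t: 17.88
ee_pos: [0.4847, -0.2974, 0.0255]
tool_rot: [[-0.001, 1.0, 0.001], [1.0, 0.001, -0.0], [-0.0, 0.001, -1.0]]
force: [-4.7, 3.5, 6.9]
width: 0.494
finger_force: 42.4
t: 18.8
ee_pos: [0.485, -0.2985, 0.1562]
tool_rot: [[-0.0, 1.0, 0.003], [1.0, 0.0, -0.002], [-0.002, 0.003, -1.0]]
force: [0.7, 0.4, -0.8]
width: 0.701
finger_force: 0.0
```

Now the spoon: hover over it with the fingers across the handle, and check.

```bash
python3 -m jog '[[[0,0,79.2],[49.1,14.5,0],-0.2],[[0,0,79.2],[49.1,14.5,0],-0.2],[[0,0,79.2],[49.1,14.5,0],-0.2],[[0,0,79.2],[49.1,14.5,0],-0.2],[[0,0,79.2],[49.1,14.5,0],-0.2],[[0,0,79.2],[49.1,14.5,0],-0.2],[[0,0,79.2],[49.1,14.5,0],-0.2],[[0,0,79.2],[49.1,14.5,0],-0.2],[[0,0,79.2],[49.1,14.5,0],-0.2],[[0,0,79.2],[49.1,14.5,0],-0.2],[[0,0,79.2],[49.1,14.5,0],-0.2],[[0,0,79.2],[49.1,14.5,0],-0.2],[[0,0,79.2],[49.1,14.5,0],-0.2],[[0,0,79.2],[49.1,14.5,0],-0.2],[[0,0,79.2],[49.1,14.5,0],-0.2],[[0,0,79.2],[49.1,14.5,0],-0.2],[[0,0,79.2],[49.1,14.5,0],-0.2]]'
python3 - <<'E'
from u import *
s=get_state();T=np.array(s['tool_rot']);p=np.array(s['ee_pos']);print(s['joint_pos'],p)
im=snapshot("wrist")[:,:,::-1].copy();P=camera_params("wrist");M=P["tool_from_camera"]
E=np.eye(4);E[:3,:3]=T;E[:3,3]=p;C=np.linalg.inv(E@M)
a=np.radians(10.8)
for l in (-.075,0,.055):
    q=np.array([.6305+l*np.cos(a),.1928+l*np.sin(a),.015 if l<.01 else .012,1])
    v=P['camera_matrix']@(C@q)[:3];v=(v[:2]/v[2]);print(v);cv2.circle(im,tuple(int(k) for k in v),3,(0,255,0),-1)
cv2.imwrite("pics/w2.png",im)
E
```

```text
t: 20.22
ee_pos: [0.6289, 0.1919, 0.1534]
tool_rot: [[0.982, 0.187, -0.001], [0.187, -0.982, -0.001], [-0.001, 0.0, -1.0]]
force: [-0.4, -0.2, -0.1]
width: 0.601
finger_force: 0.0
[ 2.57440107e-01  1.09712181e-01  1.57501093e+00 -2.13366035e-04
  1.45806290e+00  1.64024562e+00] [0.62888434 0.19187963 0.15344801]
[277.1079299  272.82080644]
[277.06007224 191.62499139]
[277.02014877 122.7128707 ]
```

View pics/w2.png

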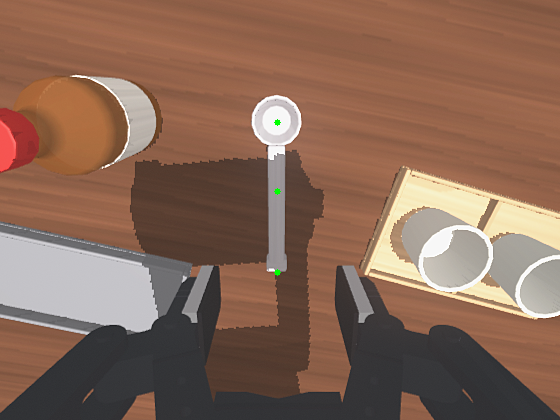

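The wrist picture shows the predicted spoon points on the bowl centre (277,122), handle middle (277,192) and handle end (277,271). Both cups stand upright in their bays at (440,245) and (530,275). I'll descend.

```bash
python3 -m jog '[[[0,0,0],[0,0,4],-0.2],[[0,0,0],[0,0,8],-0.2],[[0,0,0],[0,0,11],-0.2],[[0,0,0],[0,0,13.5],-0.2],[[0,0,0],[0,0,14.5],-0.2],[[0,0,0],[0,0,15],-0.2],[[0,0,0],[0,0,15],-0.2],[[0,0,0],[0,0,15],-0.2]]'; python3 -m jog '[[[0,0,0],[0,0,0],0.5],[[0,0,0],[0,0,0],1],[[0,0,0],[0,0,0],1],[[0,0,0],[0,0,0],1],[[0,0,0],[0,0,0],1],[[0,0,0],[0,0,0],1],[[0,0,0],[0,0,0],1],[[0,0,0],[0,0,0],1],[[0,0,0],[0,0,0],1],[[0,0,0],[0,0,0],1]]' 40
```

```text
t: 20.93
ee_pos: [0.6301, 0.1928, 0.0061]
tool_rot: [[0.982, 0.187, 0.002], [0.187, -0.982, 0.0], [0.002, -0.0, -1.0]]
force: [-0.0, -0.6, 0.4]
width: 0.598
finger_force: 0.0
t: 21.77
ee_pos: [0.6297, 0.1931, 0.0056]
tool_rot: [[0.982, 0.188, 0.001], [0.188, -0.982, 0.0], [0.001, -0.0, -1.0]]
force: [-2.4, -1.4, 6.4]
width: 0.146
finger_force: 40.5
```

```bash
python3 -m jog '[[[0,0,0],[0,0,-2],1],[[0,0,0],[0,0,-5],1],[[0,0,0],[0,0,-8],1],[[0,0,0],[-3,-0.6,-8],1],[[0,0,0],[-6,-1.2,-8],1],[[0,0,0],[-9,-1.8,-8],1],[[0,0,-6],[-12.3,-2.3,-8],1],[[0,0,-12],[-12.3,-4,-8],1],[[0,0,-18],[-12,-6,-8],1],[[0,0,-24],[-11.5,-8,-8],1],[[0,0,-30],[-11,-10,-8],1],[[0,0,-36],[-10.5,-12,-8],1],[[0,0,-42],[-10,-14,-8],1],[[0,0,-48],[-9.6,-16,-8],1],[[0,0,-54],[-9.3,-17.9,-8],1],[[0,0,-60],[-9.3,-17.9,-8],1],[[0,0,-66],[-9.3,-17.9,-8],1],[[0,0,-72],[-9.3,-17.9,-8],1],[[0,0,-75.8],[-9.3,-17.9,-8],1],[[0,0,-75.8],[-9.3,-17.9,-8],1]]'
python3 - <<'E'
from u import *
s=get_state();print(s['ee_pos'])
cv2.imwrite("pics/s2.png",cv2.resize(snapshot("scene")[150:320,330:530,::-1],None,fx=3.4,fy=3.4))
E
```

```text
t: 23.43
ee_pos: [0.5043, 0.3514, 0.0846]
tool_rot: [[0.056, 0.998, 0.0], [0.998, -0.056, 0.0], [0.0, 0.0, -1.0]]
force: [-0.6, 0.5, -1.2]
width: 0.149
finger_force: 39.7
[0.50432469 0.35144233 0.08459954]
```

View pics/s2.png

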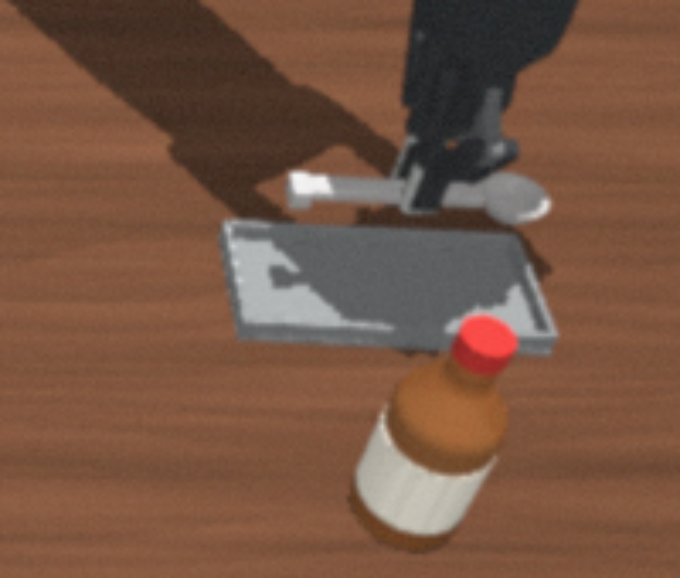

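The spoon hangs level above the grey tray, handle end at (290,188) and bowl at (525,200), parallel to the tray. I'll lower and release it.

```bash
python3 -m jog '[[[0,0,0],[0,0,2.5],1],[[0,0,0],[0,0,5],1],[[0,0,0],[0,0,6.5],1],[[0,0,0],[0,0,7.2],1],[[0,0,0],[0,0,7.5],1],[[0,0,0],[0,0,7.55],1],[[0,0,0],[0,0,7.55],1],[[0,0,0],[0,0,7.55],1]]'; python3 -m jog '[[[0,0,0],[0,0,0],0.7],[[0,0,0],[0,0,0],0.5],[[0,0,0],[0,0,0],0.4],[[0,0,0],[0,0,0],0.4],[[0,0,0],[0,0,0],0.4],[[0,0,0],[0,0,-2],0.4],[[0,0,0],[0,0,-5],0.4],[[0,0,0],[0,0,-9],0.4],[[0,0,0],[0,0,-13],0.4],[[0,0,0],[0,0,-17],0.4],[[0,0,0],[-2,-3,-20],0.4],[[0,0,0],[-2,-7,-20],0.4],[[0,0,0],[-2,-11,-20],0.4],[[0,0,0],[-2,-12,-20],0.4],[[0,0,0],[-2,-12,-20],0.4]]'
python3 - <<'E'
from u import *
t=cv2.cvtColor(snapshot("top"),4); s=cv2.cvtColor(snapshot("scene"),4)
a=cv2.resize(s[145:315,90:500],None,fx=1.95,fy=1.95)
b=cv2.resize(t[110:240,110:440],(799,315))[:265]
cv2.imwrite("pics/end.png",np.vstack([a,cv2.copyMakeBorder(b,0,0,0,a.shape[1]-799,0) if a.shape[1]>=799 else b[:,:a.shape[1]]]))
E
```

```text
t: 24.15
ee_pos: [0.5047, 0.3515, 0.0096]
tool_rot: [[0.06, 0.998, 0.001], [0.998, -0.06, 0.001], [0.001, 0.001, -1.0]]
force: [-0.1, 0.4, 2.0]
width: 0.149
finger_force: 40.0
t: 25.4
ee_pos: [0.3813, 0.3387, 0.2095]
tool_rot: [[0.057, 0.998, 0.001], [0.998, -0.057, 0.001], [0.001, 0.001, -1.0]]
force: [1.0, -0.3, 0.4]
width: 0.294
finger_force: 0.0
```

View pics/end.png

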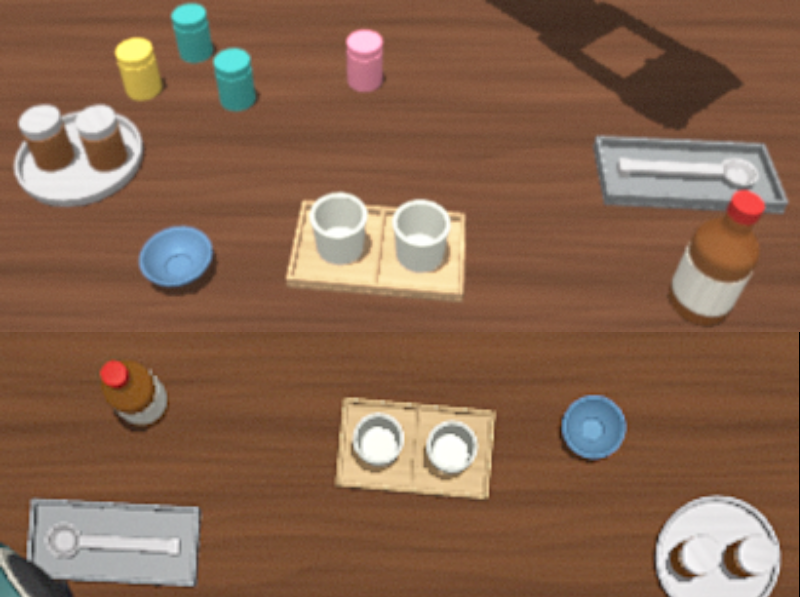

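The cups stand one per bay at (340,230) and (421,237), the jars stand upright on the round tray at (48,138) and (100,138), and the spoon lies flat with its bowl up in the grey tray at (690,170). The dish and bottle have not moved.

```bash
python3 -c "
from workcell import *
print(job_done())"
```

```text
the job is handed in; nothing more can be done
None
```

The job is handed in at about 25 s of the 128 s allowed: one cup in each bay, both amber jars side by side on the round tray, the spoon flat and bowl up in the grey tray, and the dish and bottle left where they were.

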